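# Find the case that rattles and hold it up

## Robot

A 6-joint arm with a two-finger parallel gripper is mounted at the origin on a cart in front of the work surface, level with it; the furniture and walls round the work are solid. World frame = base frame: x ahead of the robot, y to its left, z up, the work surface at z = 0. Lengths are in m, angles in rad, forces in N, time in s.
With the tool pointing down it reaches from about 0.375 to 0.9 m from the base axis. Payload 3.1 kg.
Tool frame: the origin (TCP) lies midway between the tips of the shut fingers; the grasp point (between the pads) lies 19 mm behind it; x points along the fingers, z is the direction in which the jaws open and shut, and the axes are right-handed (so a half turn about x gives the same grasp; the last joint's range is limited). The gripper opens to 85 mm and grips with 20 to 120 N. Pads are 22 mm wide; open, the fingers measure 114 mm over their backs; the gripper's body (76 mm by 85 mm) begins 54 mm behind the grasp point. The pads swing forward as they close: fully open they stand 13 mm farther back than shut.
Start: joints at [0.997, 0.527, 1.433, -0, 1.181, -0.178], TCP at [0.241, 0.577, 0.203] pointing down, gripper open.
Joint ranges: [-3.08, 3.08], [-0.75, 2.2], [0.22, 2.44], [-1.43, 4.57], [0, 2.65], [-2.85, 2.85]. Speed limits (rad/s): [2.79, 2.79, 3.14, 3.14, 3.14, 3.14].

## Interface

Orientations are given as a unit quaternion [x, y, z, w].
In Python, from station import status, snapshot, camera_params, ticket gives the robot as it stands.
- The arm moves only by the tool arm_command, never from a script. Its argument "series" is a list that holds one entry, the list of rows, each a list of 4 numbers: the shift along the tool's x, y, z in mm, then the turn about the tool's x in rad. A call has 1 to 10 rows; each row shifts and turns the commanded pose from where the row before left it, along the tool's axes as they then stand; what a row does not reach is not made up. A row lasts 1/10 s, in which the tool goes at most 50 mm and 8.59 degrees, less where a joint would pass 70% of its speed; a pose out of reach is approached as far as the arm can. A call is refused whole if a number of a shift passes 50 or a number of a turn 0.15, either way. A call with a gripper value outside its range is refused whole. "jaw" is the opening in per cent of the stroke, from 0 (shut) to 100 (fully open), set as the call begins (left out, the last holds). The fingers move at their own pace and stop on an object; "force" is the grip in N (left out, the last holds). Time passes only in rows, so rows that do not move let the fingers close. It gives the time, the measured TCP pose, the force and the opening at its end, in the units of the state.
- status.sense(): the state, without advancing time (a new reading comes with each control period).
- snapshot(name): name is "scene" or "top"; returns the picture (420x560x3 uint8, red, green, blue); there is no depth.
- camera_params(name): a dict with "fovy" (degrees; the focal length in pixels is half the picture's height over the tangent of half this angle, whatever the lens; pixels are square), "cx", "cy" (the principal point, pixels), "extrinsics" (4x4, takes a point from camera to world coordinates). Camera axes: x right, y down, z forward; pixel columns grow to the right and rows downward; lengths in m; the calibration is good to about 2 mm. A picture is of the moment at which its call begins. camera_params takes no time and is no camera call.
- ticket.sign_off(): hands the job in, once; it reports no verdict.
The state is a dict: "t": time; "q": joint angles; "qd": joint speeds; "tau": joint torques, N m; "tcp_pos": TCP position; "tool_rot": TCP orientation; "force": force on the tool from outside, world axes, zero at the start; "ft_torque": the same for the moment, N m; "finger_gap": opening from 0.0 (shut) to 1.0 (fully open).
Only numpy, scipy, OpenCV 4.12 (cv2) and the standard library are available. Lean on these libraries where they do the work, as an engineer would, in place of code of your own. Each camera call takes 0.05 s, during which the arm holds its last target. There are 200 camera calls.

## Task

One of the three sealed cases in the tray has a grinding ball loose inside. Lift the cases one at a time and shake each end to end (or rock it both ways) until you have found the one that rattles; stand the quiet ones you tried back flat in the tray. Hold the rattling one, shaken too, out level and still about 15 cm above the middle of the form pad behind the tray and finish while holding it there; do not disturb the beaker, the timer or the weighing boat.

Things in the scene. Friction and masses are not known exactly. Their poses are not given: they have to be found in the camera images.
- case_left: sealed white plastic case, 50 mm (its x) by 84 mm (its y, long) by 40 mm high, in the tray's left (towards the tray's +y) place at the start; origin under its centre, z up. Grip across the 50 mm, on its flat sides, 15 to 40 N. All three look alike and weigh 0.33 to 0.40 kg; a different one of them rattles from run to run.
- case_middle: sealed white plastic case, 50 mm (its x) by 84 mm (its y, long) by 40 mm high, in the tray's middle place at the start; origin under its centre, z up. Grip across the 50 mm, on its flat sides, 15 to 40 N. In the rattling one a bare 30 mm carbide ball of 0.21 kg rolls 23 mm either way along y and knocks on the ends; in the quiet ones the same weight is packed tight in foam.
- case_right: sealed white plastic case, 50 mm (its x) by 84 mm (its y, long) by 40 mm high, in the tray's right (towards the tray's -y) place at the start; origin under its centre, z up. Grip across the 50 mm, on its flat sides, 15 to 40 N. Tipped 15 degrees or shaken along y, the ball runs to an end, and stays there when levelled slowly; from end to end the moment shifts by 0.09 N m.
- tray: low grey open tray, fixed, 78 mm (its x) by 328 mm (its y) outside and 9 mm high, floor 4 mm thick, inside 70 x 320 mm; the three cases stand on its floor 110 mm apart along its y, at y = +110, 0 and -110 mm on its midline, long sides along its y; origin at the centre of its underside
- pad: printed form pad with a green edge, fixed, flat on the worktop behind the tray, 126 x 185 x 7 mm; origin at the centre of its underside
- beaker: bystander, stands to the left: clear beaker, 50 mm wide, 70 mm high; origin at the centre of its underside
- timer: bystander, stands to the right: small white timer, 62 x 66 x 20 mm; origin at the centre of its underside
- weigh_boat: bystander, stands to the right near the front: open white weighing boat, 60 x 85 x 20 mm; origin at the centre of its underside
Not all that is in view belongs to the job. Leave any red look-alike of the case_left alone.

How it is judged:
By the outcome, as a careful person would: the job done as asked, in the order asked, and still so for the second after the job is handed in, while the arm keeps its last pose, push and grip.
It also fails if it takes over 72 s, if anything falls off the work surface, if the arm or the gripper's body presses on something with over 40 N, if the wrist force passes 120 N, or if a joint passes its speed limit or range.

## Working session

There is one attempt and no reset: what is moved stays moved. The work goes in short steps, Python scripts to look and compute and a tool call to move; the robot and the scene stay as the last step left them, time stands still between calls to the robot, and variables do not carry over. Pictures are saved under pics/ and viewed, about 8 in all and at most 12, crops included, and the job is handed in when it is done.

Besides the shell and the picture viewer there is one more tool, called as name(argument=value, ...), one argument or row to a line, values as JSON. arm_command: Moves the arm, as the interface text tells. Its arguments: {"type":"object","properties":{"series":{"type":"array"},"jaw":{"type":"number"},"force":{"type":"number"}},"required":["series"]}

```bash
mkdir -p pics; ls
python3 - <<'E'
from station import status, snapshot, camera_params
import cv2,numpy as np
s=status.sense(); print({k:np.round(v,3) for k,v in s.items()})
ims=[]
for n in("scene","top"):
    p=camera_params(n); print(n,p['fovy'],p['cx'],p['cy'],np.round(p['extrinsics'],3).tolist(),[k for k in p])
    im=snapshot(n)[:,:,::-1]; cv2.imwrite(f"pics/{n}0.png",im)
E
```

```text
pics
{'t': np.float64(0.0), 'q': array([ 0.997,  0.528,  1.434,  0.   ,  1.181, -0.178]), 'qd': array([-0.002, -0.   , -0.   , -0.   ,  0.001,  0.   ]), 'tau': array([-0.0000e+00, -4.4235e+01, -1.7803e+01, -0.0000e+00,  8.0000e-03,
       -0.0000e+00]), 'tcp_pos': array([0.24 , 0.576, 0.202]), 'tool_rot': array([-0.392,  0.589,  0.392,  0.588]), 'force': array([-0.152, -0.28 ,  0.326]), 'ft_torque': array([0.033, 0.034, 0.005]), 'finger_gap': np.float64(1.002)}
scene 53.77157685447193 279.2633536809458 216.29761042122988 [[0.807, -0.447, 0.386, 0.103], [-0.59, -0.622, 0.514, -0.583], [0.01, -0.643, -0.766, 0.904], [0.0, 0.0, 0.0, 1.0]] ['fovy', 'cx', 'cy', 'extrinsics']
top 53.91836752361091 276.13163252139503 196.8326494032489 [[-0.02, -0.998, 0.061, 0.466], [-1.0, 0.019, -0.01, 0.004], [0.009, -0.061, -0.998, 1.216], [0.0, 0.0, 0.0, 1.0]] ['fovy', 'cx', 'cy', 'extrinsics']
```

View pics/top0.png

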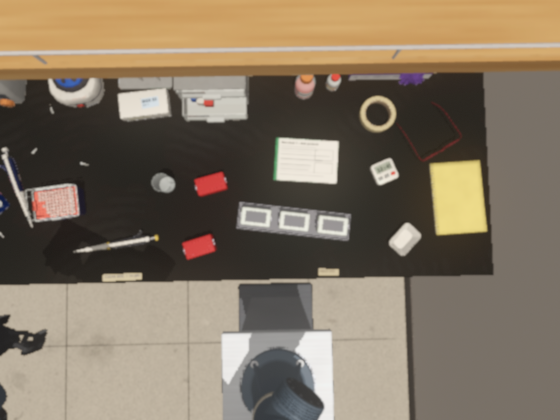

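View pics/scene0.png

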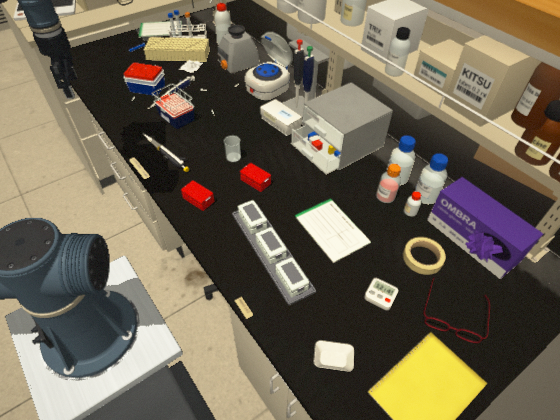

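The top view shows the tray at about (294,221), with three white cases at (256,217), (294,221) and (333,225). The pad is at (307,160), the timer at (384,172), the weighing boat at (405,239) and the beaker at (163,183). The red look-alikes are at (210,184) and (199,246).

```bash
cat > h.py <<'E'
import cv2,numpy as np
from station import status, snapshot, camera_params
from scipy.spatial.transform import Rotation as R
def cast(n,uv,z):
    p=camera_params(n);f=210/np.tan(np.radians(p['fovy']/2));E=np.array(p['extrinsics'])
    uv=np.atleast_2d(uv).astype(float)
    d=np.c_[(uv[:,0]-p['cx'])/f,(uv[:,1]-p['cy'])/f,np.ones(len(uv))]@E[:3,:3].T
    return E[:3,3]+d*((z-E[2,3])/d[:,2])[:,None]
def rects(n,im,roi,lo,hi,z,amin=100):
    x0,y0,x1,y1=roi
    hsv=cv2.cvtColor(im,cv2.COLOR_RGB2HSV)
    m=cv2.inRange(hsv,lo,hi);k=np.zeros_like(m);k[y0:y1,x0:x1]=m[y0:y1,x0:x1]
    out=[]
    for c in cv2.findContours(k,cv2.RETR_EXTERNAL,cv2.CHAIN_APPROX_NONE)[0]:
        if cv2.contourArea(c)<amin: continue
        P=cast(n,c.reshape(-1,2),z)[:,:2]
        (cx,cy),(w,h),a=cv2.minAreaRect((P*1000).astype(np.float32))
        if w>h: w,h,a=h,w,a+90   # long axis is h; angle a = short-axis direction from world x
        a=(a+90)%180-90
        out.append((cx,cy,w,h,a))
    return sorted(out,key=lambda r:-r[1])
E
python3 - <<'E'
from h import *
im=snapshot("top")
for r in rects("top",im,(230,195,360,245),(0,0,150),(180,70,255),.044): print("case",np.round(r,1))
for r in rects("top",im,(230,195,360,245),(0,0,60),(180,70,255),.009): print("tray",np.round(r,1))
for r in rects("top",im,(270,130,345,190),(0,0,120),(180,120,255),.007): print("pad",np.round(r,1))
im2=snapshot("scene")
for r in rects("scene",im2,(235,195,320,300),(0,0,150),(180,70,255),.044): print("case s",np.round(r,1))
for r in rects("scene",im2,(290,195,375,265),(0,0,120),(180,120,255),.007): print("pad s",np.round(r,1))
print([np.round(cast("top",p,z),3) for p,z in(((163,183),.07),((384,172),.02),((405,239),.02),((280,70),.0))])
cv2.imwrite("pics/crop.png",np.hstack([cv2.resize(im[130:260,180:340+90][:,:,::-1],None,fx=1.6*2,fy=3.2,interpolation=cv2.INTER_CUBIC)]))
E
```

```text
case [469.1 -57.2  65.3 309.4  -7.5]
tray [491.6 -60.4 133.9 335.7  -7.5]
pad [646.3 -99.1 130.6 188.8  -4.6]
case s [469.9 -13.6  60.1 213.3  -7.7]
case s [581.9 -71.7  59.5 133.8 -39.7]
case s [ 449.5 -172.5   60.7   98.7   -6.2]
pad s [ 646.5 -102.4  128.9  181.6   -4.6]
[array([[0.58 , 0.306, 0.07 ]]), array([[ 0.605, -0.325,  0.02 ]]), array([[ 0.409, -0.379,  0.02 ]]), array([[ 0.922, -0.028,  0.   ]])]
```

View pics/crop.png

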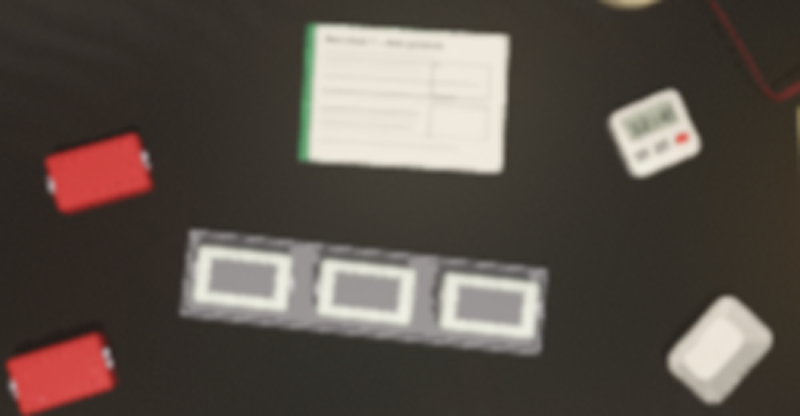

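Run:
```python
from h import *
im=cv2.cvtColor(cv2.imread("pics/top0.png"),cv2.COLOR_BGR2RGB)
for t in (185,200,215):
    for r in rects("top",im,(230,195,360,245),(0,0,t),(180,70,255),.044,40): print(t,"case",np.round(r,1))
im=cv2.cvtColor(cv2.imread("pics/scene0.png"),cv2.COLOR_BGR2RGB)
for t in (200,):
    for r in rects("scene",im,(235,195,320,300),(0,0,t),(180,70,255),.044,40): print(t,"case s",np.round(r,1))
s=status.sense();print(R.from_quat(s['tool_rot']).as_matrix().round(3).tolist())
```

```text
185 case [481.6  50.4  49.7  86.7  -7.5]
185 case [467.5 -57.4  49.7  85.8  -7.5]
185 case [ 453.1 -167.    49.7   85.8   -7.5]
200 case [481.9  51.6  46.9  83.6  -7.5]
200 case [467.7 -56.9  47.1  84.   -7.1]
200 case [ 453.3 -166.8   46.9   81.8   -7.5]
215 case [481.9  51.6  45.   79.1  -7.5]
215 case [467.6 -57.4  45.   79.5  -7.5]
215 case [ 453.3 -166.3   45.    78.9   -7.5]
200 case s [480.2  47.5  52.2  86.6  -7.1]
200 case s [466.2 -60.6  52.2  86.2  -8. ]
200 case s [582.9 -70.5  59.5 130.6 -39.7]
200 case s [ 451.9 -169.    52.8   86.3   -7.3]
[[-0.001, -0.923, 0.385], [-0.001, 0.385, 0.923], [-1.0, 0.0, -0.001]]
```

arm_command(
  series=[
    [[0,-35.4,-32.6,0],[0,-35.4,-32.6,0],[0,-35.4,-32.6,0],[0,-35.4,-32.6,0],[0,-35.4,-32.6,0],[0,-35.4,-32.6,0],[0,-35.4,-32.6,0],[0,-35.4,-32.6,0],[0,-35.4,-32.6,0],[0,-35.4,-32.6,0]],
  ],
  jaw=100,
  force=35,
)

```text
t: 1.2
tcp_pos: [0.4424, 0.1376, 0.2026]
tool_rot: [-0.392, 0.588, 0.392, 0.589]
force: [0.9, 0.3, -0.1]
finger_gap: 0.997
```

arm_command(
  series=[
    [[0,-35.4,-32.6,0],[0,-35.4,-32.6,0],[0,0,0,0.145],[0,0,0,0.145],[0,0,0,0.145],[0,0,0,0.145],[0,0,0,0.145],[0,0,0,0.145],[0,0,0,0.145],[0,0,0,0.145]],
  ],
)

```text
t: 2.2
tcp_pos: [0.4819, 0.052, 0.2024]
tool_rot: [-0.003, 0.707, 0.003, 0.707]
force: [-0.3, -0.5, -0.2]
finger_gap: 1.0
```

arm_command(
  series=[
    [[0,0,0,0.144],[0,0,0,0]],
  ],
)

```text
t: 2.4
tcp_pos: [0.4819, 0.0519, 0.2024]
tool_rot: [0.045, 0.706, -0.046, 0.706]
force: [0.2, -0.4, 0.4]
finger_gap: 1.0
```

```bash
cat >> h.py <<'E'
def go(tx,ty,yaw=-7.4,z=None):
    s=status.sense();M=R.from_quat(s['tool_rot']).as_matrix();p=s['tcp_pos']
    d=np.array([tx,ty,p[2] if z is None else z])-p
    zy=np.degrees(np.arctan2(M[1,2],M[0,2]))
    print("t",round(s['t'],2),"tcp",p.round(4),"gap",s['finger_gap'].round(3),"F",s['force'].round(2),"T",s['ft_torque'].round(3))
    print("zaxis yaw",zy.round(2),"turn needed (tool x, rad)",round(-np.radians((yaw-zy+90)%180-90),4),"shift tool mm",(M.T@d*1000).round(1),"q",s['q'].round(2))
E
python3 -c "
from h import *
go(.4815,.051)
im=snapshot('top');cv2.imwrite('pics/t1.png',cv2.resize(im[130:290,190:390,::-1],None,fx=3,fy=3))"
```

```text
Traceback (most recent call last):
  File "h.py", line 26, in go
    print("t",round(s['t'],2),"tcp",p.round(4),"gap",s['finger_gap'].round(3),"F",s['force'].round(2),"T",s['ft_torque'].round(3))
                                                     ^^^^^^^^^^^^^^^^^^^^^
AttributeError: 'float' object has no attribute 'round'
```

arm_command(
  series=[
    [[45,0,0,0],[45,-1,0,0],[40,0,0,0],[30,0,0,0],[20,0,0,0],[12,0,0,0],[0,0,0,0]],
  ],
)

```text
t: 3.1
tcp_pos: [0.4812, 0.051, 0.0092]
tool_rot: [0.045, 0.707, -0.045, 0.705]
force: [0.7, 0.3, 0.3]
finger_gap: 1.002
```

```bash
sed -i "s/s\['finger_gap'\].round(3)/np.round(s['finger_gap'],3)/" h.py
python3 -c "
from h import *
go(.4815,.051,z=.010)
im=snapshot('scene');cv2.imwrite('pics/t1.png',cv2.resize(im[150:310,200:400,::-1],None,fx=3,fy=3))"
```

```text
t 3.1 tcp [0.4812 0.051  0.0092] gap 1.002 F [0.69 0.32 0.31] T [ 0.013  0.01  -0.008]
zaxis yaw -7.3 turn needed (tool x, rad) 0.0018 shift tool mm [-0.8  0.1  0.3] q [-0.13  0.68  1.93 -0.    0.54  0.  ]
```

View pics/t1.png

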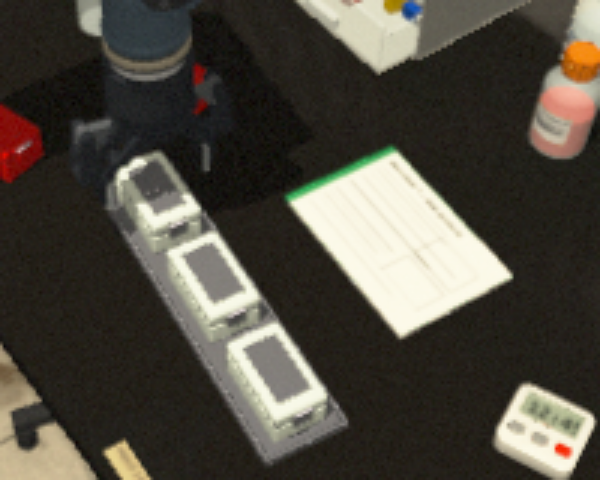

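The open fingers straddle the left case: its centre is near (160,200) in the crop and the tips are near (95,195) and (205,168). I'll close on it.

arm_command(
  series=[
    [[-1,0,0,0],[0,0,0,0],[0,0,0,0],[0,0,0,0],[0,0,0,0],[0,0,0,0],[0,0,0,0],[0,0,0,0]],
  ],
  jaw=0,
  force=35,
)

```text
t: 3.95
tcp_pos: [0.4845, 0.0507, 0.0152]
tool_rot: [0.045, 0.703, -0.046, 0.708]
force: [-2.1, -0.3, 24.5]
finger_gap: -0.001
```

```bash
python3 -c "
from h import *
go(.4815,.051,z=.010)
im=snapshot('scene');cv2.imwrite('pics/t2.png',cv2.resize(im[150:260,200:330,::-1],None,fx=4,fy=4))"
```

```text
t 3.95 tcp [0.4845 0.0507 0.0152] gap -0.001 F [-2.11 -0.3  24.53] T [0.046 0.4   0.011]
zaxis yaw -7.36 turn needed (tool x, rad) 0.0006 shift tool mm [ 5.2 -0.1 -3. ] q [-0.13  0.67  1.92 -0.    0.54  0.  ]
```

View pics/t2.png

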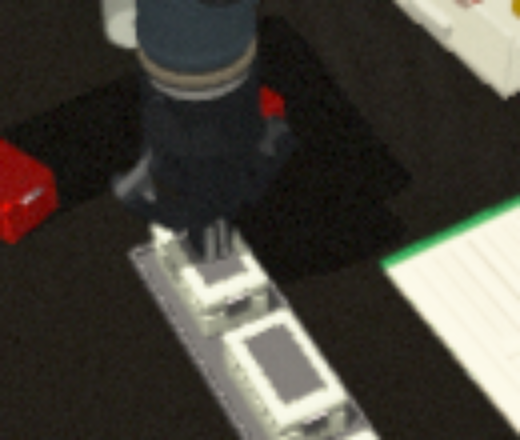

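The jaws closed fully (gap 0) with 24 N pushing up, so the tips are on the case's lid instead of beside it. I'll back off and check the height offset.

arm_command(
  series=[
    [[-10,0,0,0],[-30,0,0,0],[-45,0,0,0],[0,0,0,0]],
  ],
)

```text
t: 4.4
tcp_pos: [0.4858, 0.0506, 0.1015]
tool_rot: [0.045, 0.702, -0.046, 0.71]
force: [0.4, 0.1, 0.3]
finger_gap: -0.003
```

```bash
cat >> h.py <<'E'
def proj(n,P):
    p=camera_params(n);f=210/np.tan(np.radians(p['fovy']/2));E=np.array(p['extrinsics'])
    c=(np.atleast_2d(P)-E[:3,3])@E[:3,:3]
    return np.c_[p['cx']+f*c[:,0]/c[:,2],p['cy']+f*c[:,1]/c[:,2]]
E
python3 -c "
from h import *
go(.4815,.051,z=.010)
s=status.sense()
im=snapshot('scene').copy()
p=s['tcp_pos']
print(proj('scene',p),proj('scene',[.4845,.0507,.0152]),proj('scene',[.4845,.0507,.044]))
u,v=proj('scene',p)[0]
c=cv2.resize(im[130:260,180:330,::-1],None,fx=4,fy=4)
cv2.circle(c,(int((u-180)*4),int((v-130)*4)),4,(0,0,255),1)
cv2.imwrite('pics/t3.png',c)
im=snapshot('top')
for t in (185,200):
  for r in rects('top',im,(230,195,360,245),(0,0,t),(180,70,255),.044,40): print(np.round(r,1))
"
```

```text
t 4.4 tcp [0.4858 0.0506 0.1015] gap -0.003 F [0.4  0.15 0.27] T [-0.005 -0.047  0.028]
zaxis yaw -7.36 turn needed (tool x, rad) 0.0007 shift tool mm [91.4 -0.2 -5.4] q [-0.13  0.5   1.88  0.    0.75  0.  ]
[[251.54120639 197.58817104]] [[252.41120873 218.76456017]] [[251.99505527 212.03619445]]
[467.2 -58.5  50.6  84.2  -7.5]
[ 452.9 -167.    50.6   86.4   -7.5]
[467.2 -58.5  48.8  81.1  -7.5]
[ 452.9 -166.2   48.5   83.5   -7.5]
```

View pics/t3.png

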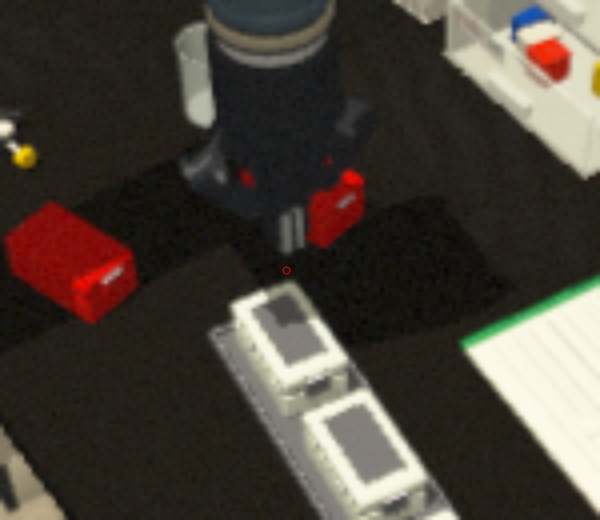

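The tips show about 4 px higher than projected from the reported TCP, which is roughly 20–30 mm too high. I'll touch the bare worktop next to the tray to measure the offset.

arm_command(
  series=[
    [[0,0,40,0],[30,0,30,0],[35,0,0,0],[20,0,0,0],[8,0,0,0],[0,0,0,0]],
  ],
)

```text
t: 5.1
tcp_pos: [0.5494, 0.0421, 0.0015]
tool_rot: [0.046, 0.707, -0.045, 0.704]
force: [0.2, -0.0, 0.4]
finger_gap: 0.005
```

arm_command(
  series=[
    [[4,0,0,0],[4,0,0,0],[0,0,0,0]],
  ],
)

```text
t: 5.4
tcp_pos: [0.5516, 0.042, -0.0041]
tool_rot: [0.046, 0.705, -0.046, 0.706]
force: [0.3, -0.2, 0.5]
finger_gap: -0.0
```

```bash
python3 -c "
from h import *
go(.4815,.051,z=.010)
s=status.sense()
print(proj('scene',s['tcp_pos']))
im=snapshot('scene')
c=cv2.resize(im[150:270,180:330,::-1],None,fx=5,fy=5)
c=cv2.convertScaleAbs(c,alpha=2,beta=10)
cv2.imwrite('pics/t4.png',c)
"
```

```text
t 5.4 tcp [ 0.5516  0.042  -0.0041] gap -0.0 F [ 0.3  -0.15  0.48] T [-0.01  -0.017  0.005]
zaxis yaw -7.39 turn needed (tool x, rad) 0.0002 shift tool mm [-14.1  -0.  -70.6] q [-0.13  0.75  1.76  0.    0.63  0.  ]
[[273.79187816 214.46679637]]
```

View pics/t4.png

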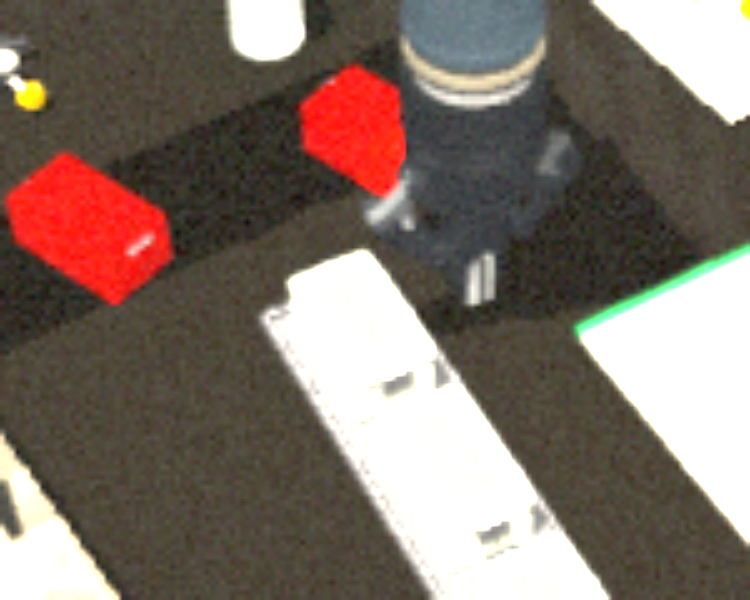

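arm_command(
  series=[
    [[4,0,0,0],[4,0,0,0],[0,0,0,0]],
  ],
)

```text
t: 5.75
tcp_pos: [0.551, 0.042, -0.0129]
tool_rot: [0.046, 0.706, -0.046, 0.705]
force: [-0.6, -0.6, 0.2]
finger_gap: 0.002
```

arm_command(
  series=[
    [[0,0,0,0],[0,0,0,0]],
  ],
)

```text
t: 5.95
tcp_pos: [0.5514, 0.0419, -0.0125]
tool_rot: [0.046, 0.706, -0.046, 0.706]
force: [0.7, -0.1, -0.1]
finger_gap: 0.002
```

```bash
python3 -c "
from h import *
go(.4815,.051,z=.010)
s=status.sense()
print(s['q'],s['qd'],s['tau'])
"
```

```text
t 5.95 tcp [ 0.5514  0.0419 -0.0125] gap 0.002 F [ 0.69 -0.12 -0.1 ] T [ 0.017 -0.006  0.011]
zaxis yaw -7.39 turn needed (tool x, rad) 0.0001 shift tool mm [-22.5   0.  -70.5] q [-0.13  0.77  1.76 -0.    0.62  0.  ]
[-1.26223739e-01  7.65326147e-01  1.75720494e+00 -1.01501109e-05
  6.18981069e-01  2.80257174e-03] [ 0.00028585 -0.0034574  -0.00037398 -0.00143668  0.0011387  -0.00053889] [ 2.73419291e-04 -4.37569249e+01 -7.48119861e+00 -1.63512636e-04
  3.68425244e-03  3.97326119e-06]
```

arm_command(
  series=[
    [[4,0,0,0],[2,0,0,0],[0,0,0,0]],
  ],
)

```text
t: 6.25
tcp_pos: [0.551, 0.042, -0.0189]
tool_rot: [0.046, 0.706, -0.046, 0.705]
force: [-0.5, -0.4, 0.4]
finger_gap: -0.0
```

arm_command(
  series=[
    [[3,0,0,0],[2,0,0,0],[0,0,0,0]],
  ],
)

```text
t: 6.55
tcp_pos: [0.5511, 0.042, -0.0239]
tool_rot: [0.046, 0.706, -0.046, 0.705]
force: [0.9, 1.2, -0.2]
finger_gap: -0.003
```

arm_command(
  series=[
    [[3,0,0,0],[0,0,0,0]],
  ],
)

```text
t: 6.75
tcp_pos: [0.5511, 0.042, -0.0268]
tool_rot: [0.046, 0.706, -0.046, 0.705]
force: [0.3, -0.1, -0.5]
finger_gap: -0.004
```

arm_command(
  series=[
    [[3,0,0,0],[0,0,0,0]],
  ],
)

```text
t: 6.95
tcp_pos: [0.5516, 0.0419, -0.0287]
tool_rot: [0.046, 0.705, -0.046, 0.706]
force: [-1.6, 0.6, 6.3]
finger_gap: -0.002
```

The worktop contact came at reported z ≈ -0.028, so the real tip height is reported z plus 28 mm; the lid contact agrees. I'll regrasp at reported z ≈ -0.018.

arm_command(
  series=[
    [[-15,0,0,0],[-40,0,0,0],[-40,0,-10,0],[0,0,-40,0],[0,0,-20,0],[0,0,0,0],[0,0,0,0]],
  ],
  jaw=100,
)

```text
t: 7.65
tcp_pos: [0.4831, 0.0508, 0.0663]
tool_rot: [0.045, 0.705, -0.046, 0.707]
force: [0.5, 0.1, 0.5]
finger_gap: 0.998
```

```bash
python3 -c "
from h import *
go(.4815,.051,z=-.0175)
"
```

```text
t 7.65 tcp [0.4831 0.0508 0.0663] gap 0.998 F [0.52 0.13 0.47] T [-0.041 -0.035 -0.016]
zaxis yaw -7.39 turn needed (tool x, rad) 0.0002 shift tool mm [83.8 -0.  -1.8] q [-0.13  0.57  1.9  -0.    0.67  0.  ]
```

arm_command(
  series=[
    [[40,0,-1,0],[25,0,0,0],[13,0,0,0],[5,0,0,0],[0,0,0,0]],
  ],
)

```text
t: 8.15
tcp_pos: [0.4821, 0.0508, -0.0182]
tool_rot: [0.046, 0.706, -0.046, 0.706]
force: [-0.2, 0.7, -0.4]
finger_gap: 1.0
```

arm_command(
  series=[
    [[0,0,0,0],[0,0,0,0],[0,0,0,0],[0,0,0,0],[0,0,0,0],[0,0,0,0]],
  ],
  jaw=0,
  force=35,
)

```text
t: 8.75
tcp_pos: [0.4826, 0.0509, -0.0164]
tool_rot: [0.046, 0.704, -0.046, 0.707]
force: [1.5, -0.3, 6.9]
finger_gap: 0.581
```

arm_command(
  series=[
    [[-15,0,0,0],[-30,0,0,0],[-40,0,0,0],[-25,0,0,0],[0,0,0,0],[0,0,0,0],[0,0,0,0]],
  ],
)

```text
t: 9.45
tcp_pos: [0.4792, 0.0512, 0.091]
tool_rot: [0.046, 0.707, -0.046, 0.704]
force: [-0.4, 0.8, -2.6]
finger_gap: 0.578
```

```bash
python3 -c "
from h import *
go(.4815,.051,z=-.0175)
im=snapshot('scene')
cv2.imwrite('pics/t5.png',cv2.resize(im[110:270,170:370,::-1],None,fx=3,fy=3))
"
```

```text
t 9.45 tcp [0.4792 0.0512 0.091 ] gap 0.578 F [-0.36  0.78 -2.57] T [-0.043  0.003 -0.039]
zaxis yaw -7.39 turn needed (tool x, rad) 0.0001 shift tool mm [108.5   0.    2.7] q [-0.13  0.52  1.89 -0.    0.74  0.  ]
```

View pics/t5.png

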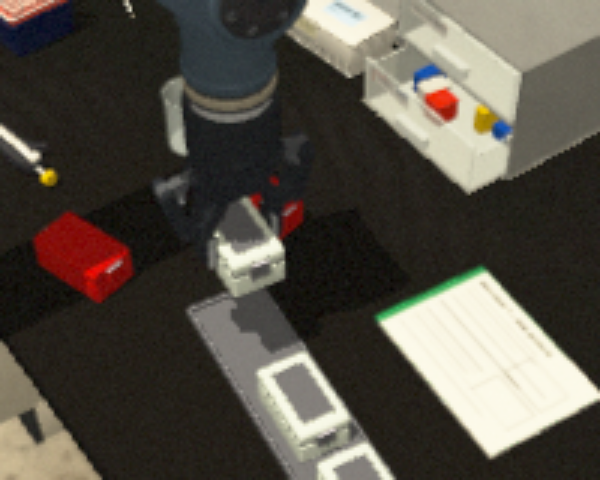

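The left case is held, at about (248,255) in the crop, above its empty place. Now I'll shake it along tool y.

```bash
cat >> h.py <<'E'
def meas(n=8):
    a=[];
    for i in range(n):
        snapshot("top");s=status.sense();a.append(np.r_[s['ft_torque'],s['force'],s['tau'][[0,3,4,5]]])
    a=np.array(a);M=R.from_quat(s['tool_rot']).as_matrix()
    print("t",round(s['t'],2),"tcp",s['tcp_pos'].round(4),"T",a[:,:3].mean(0).round(3),"sd",a[:,:3].std(0).round(3),"T tool",(M.T@a[:,:3].mean(0)).round(3),"F",a[:,3:6].mean(0).round(2),"tau0,3,4,5",a[:,6:].mean(0).round(3),"gap",np.round(s['finger_gap'],3))
E
python3 -c "
from h import *
meas()"
```

```text
t 9.9 tcp [0.4808 0.0511 0.0922] T [-0.016 -0.001  0.002] sd [0.034 0.043 0.028] T tool [-0.002 -0.003 -0.016] F [-0.06  0.04 -3.52] tau0,3,4,5 [ 0.011  0.005  0.013 -0.   ] gap 0.582
```

arm_command(
  series=[
    [[0,45,0,0],[0,-45,0,0],[0,-45,0,0],[0,45,0,0],[0,45,0,0],[0,-45,0,0],[0,-45,0,0],[0,45,0,0],[0,0,0,0],[0,0,0,0]],
  ],
)

```text
t: 10.9
tcp_pos: [0.4808, 0.0507, 0.0925]
tool_rot: [0.046, 0.706, -0.046, 0.706]
force: [-0.5, 0.9, -3.7]
finger_gap: 0.581
```

```bash
python3 -c "
from h import *
meas()"
```

```text
t 11.3 tcp [0.4809 0.0515 0.0925] T [-0.002  0.005 -0.008] sd [0.026 0.022 0.021] T tool [ 0.008  0.004 -0.003] F [ 0.03 -0.1  -3.77] tau0,3,4,5 [-0.187 -0.001 -0.002 -0.   ] gap 0.581
```

arm_command(
  series=[
    [[0,-45,0,0],[0,45,0,0],[0,45,0,0],[0,-45,0,0],[0,-45,0,0],[0,45,0,0],[0,45,0,0],[0,-45,0,0],[0,0,0,0],[0,0,0,0]],
  ],
)

```text
t: 12.3
tcp_pos: [0.4809, 0.0516, 0.0925]
tool_rot: [0.045, 0.706, -0.045, 0.706]
force: [0.2, 0.1, -3.2]
finger_gap: 0.584
```

```bash
python3 -c "
from h import *
meas()"
```

```text
t 12.7 tcp [0.481  0.0507 0.0925] T [-0.015  0.002 -0.012] sd [0.038 0.02  0.035] T tool [ 0.012 -0.    -0.015] F [-0.13  0.21 -3.12] tau0,3,4,5 [0.179 0.01  0.004 0.   ] gap 0.579
```

arm_command(
  series=[
    [[40,0,0,0],[35,0,0,0],[20,0,0,0],[8,0,0,0],[3,0,0,0],[2,0,0,0],[0,0,0,0]],
  ],
)

```text
t: 13.4
tcp_pos: [0.4818, 0.051, -0.0148]
tool_rot: [0.046, 0.705, -0.046, 0.706]
force: [0.3, 0.2, -3.2]
finger_gap: 0.579
```

arm_command(
  series=[
    [[1,0,0,0],[0,0,0,0]],
  ],
)

```text
t: 13.6
tcp_pos: [0.4815, 0.051, -0.0158]
tool_rot: [0.046, 0.705, -0.046, 0.706]
force: [-0.2, 0.8, -3.6]
finger_gap: 0.579
```

Still hanging just above the floor. I'll go 1 mm lower and then release.

arm_command(
  series=[
    [[1,0,0,0],[0,0,0,0]],
  ],
)

```text
t: 13.8
tcp_pos: [0.4814, 0.0511, -0.0164]
tool_rot: [0.045, 0.705, -0.046, 0.706]
force: [-1.5, -0.7, 4.3]
finger_gap: 0.578
```

arm_command(
  series=[
    [[0,0,0,0],[0,0,0,0],[0,0,0,0],[0,0,0,0],[-20,0,0,0],[-40,0,0,0],[-30,-20,0,0],[0,-45,0,0],[0,-35,0,0],[0,-10,0,0]],
  ],
  jaw=100,
)

```text
t: 14.8
tcp_pos: [0.4672, -0.0608, 0.073]
tool_rot: [0.046, 0.705, -0.047, 0.706]
force: [0.5, 0.2, 0.4]
finger_gap: 0.999
```

```bash
python3 -c "
from h import *
go(.467,-.058,z=-.0175)
im=snapshot('top')
for r in rects('top',im,(230,195,360,245),(0,0,185),(180,70,255),.044,40): print(np.round(r,1))
im=snapshot('scene')
cv2.imwrite('pics/t6.png',cv2.resize(im[150:310,190:390,::-1],None,fx=3,fy=3))
"
```

```text
t 14.8 tcp [ 0.4672 -0.0608  0.073 ] gap 0.999 F [0.49 0.22 0.37] T [ 0.009 -0.019 -0.049]
zaxis yaw -7.58 turn needed (tool x, rad) -0.0031 shift tool mm [90.4  2.8 -0.7] q [-0.37  0.55  1.93 -0.    0.66 -0.23]
[479.4  50.9  51.2  87.8  -8.2]
[ 448.9 -196.3   27.5   52.6   76.2]
```

View pics/t6.png

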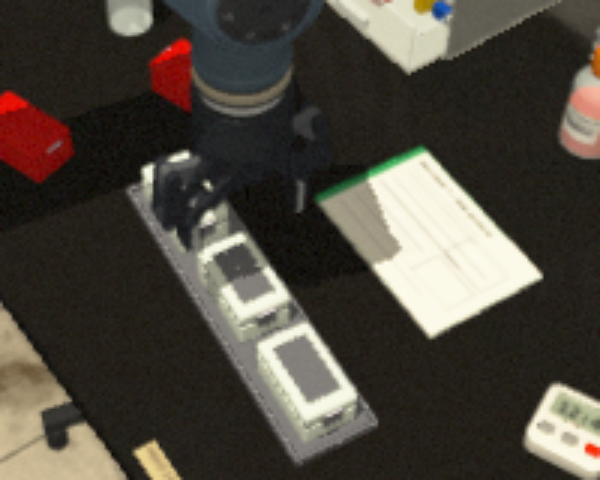

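The left case is back flat in its place (185,180 in the crop) and the gripper is over the middle one. Going for the middle case.

arm_command(
  series=[
    [[40,1,0,0],[30,0,0,0],[15,0,0,0],[6,0,0,0],[0,0,0,0]],
  ],
)

```text
t: 15.4
tcp_pos: [0.4663, -0.0557, -0.0193]
tool_rot: [0.045, 0.706, -0.045, 0.705]
force: [-0.3, 0.5, 0.1]
finger_gap: 1.003
```

arm_command(
  series=[
    [[0,0,0,0],[0,0,0,0],[0,0,0,0],[0,0,0,0],[0,0,0,0],[0,0,0,0]],
  ],
  jaw=0,
)

```text
t: 16.0
tcp_pos: [0.4684, -0.0573, -0.0174]
tool_rot: [0.045, 0.704, -0.046, 0.707]
force: [2.1, 2.2, 6.5]
finger_gap: 0.585
```

arm_command(
  series=[
    [[-15,0,0,0],[-30,0,0,0],[-40,0,0,0],[-25,0,0,0],[0,0,0,0],[0,0,0,0],[0,0,0,0]],
  ],
)

```text
t: 16.7
tcp_pos: [0.4655, -0.0566, 0.0903]
tool_rot: [0.046, 0.707, -0.045, 0.704]
force: [0.5, 0.4, -3.6]
finger_gap: 0.58
```

```bash
python3 -c "
from h import *
meas()"
```

```text
t 17.1 tcp [ 0.4667 -0.057   0.0911] T [-0.008 -0.012 -0.002] sd [0.029 0.026 0.02 ] T tool [ 0.002 -0.013 -0.006] F [-0.05 -0.02 -3.33] tau0,3,4,5 [0.01  0.002 0.013 0.   ] gap 0.579
```

arm_command(
  series=[
    [[0,45,0,0],[0,-45,0,0],[0,-45,0,0],[0,45,0,0],[0,45,0,0],[0,-45,0,0],[0,-45,0,0],[0,45,0,0],[0,0,0,0],[0,0,0,0]],
  ],
)

```text
t: 18.1
tcp_pos: [0.4664, -0.0572, 0.0913]
tool_rot: [0.046, 0.706, -0.046, 0.705]
force: [-0.4, 0.2, -3.7]
finger_gap: 0.577
```

```bash
python3 -c "
from h import *
meas()"
```

```text
t 18.5 tcp [ 0.4671 -0.0567  0.0915] T [-0.02   0.002 -0.023] sd [0.027 0.014 0.019] T tool [ 0.023 -0.001 -0.02 ] F [ 0.16  0.2  -3.76] tau0,3,4,5 [-0.16  -0.003  0.007 -0.   ] gap 0.579
```

arm_command(
  series=[
    [[0,-45,0,0],[0,45,0,0],[0,45,0,0],[0,-45,0,0],[0,-45,0,0],[0,45,0,0],[0,45,0,0],[0,-45,0,0],[0,0,0,0],[0,0,0,0]],
  ],
)

```text
t: 19.5
tcp_pos: [0.4673, -0.0565, 0.0916]
tool_rot: [0.045, 0.706, -0.045, 0.706]
force: [-0.2, -0.8, -3.1]
finger_gap: 0.574
```

```bash
python3 -c "
from h import *
meas()"
```

```text
t 19.9 tcp [ 0.4667 -0.0574  0.0915] T [-0.012 -0.005  0.006] sd [0.028 0.036 0.029] T tool [-0.006 -0.007 -0.011] F [ 0.11 -0.07 -3.39] tau0,3,4,5 [ 0.186  0.008 -0.003  0.   ] gap 0.58
```

No shift on the middle case either. Put it back and try the right one.

arm_command(
  series=[
    [[40,0,0,0],[35,0,0,0],[20,0,0,0],[8,0,0,0],[3,0,0,0],[2,0,0,0],[1,0,0,0],[1,0,0,0],[0,0,0,0]],
  ],
)

```text
t: 20.8
tcp_pos: [0.4677, -0.0573, -0.0173]
tool_rot: [0.045, 0.705, -0.046, 0.706]
force: [-0.9, 0.8, 3.9]
finger_gap: 0.576
```

arm_command(
  series=[
    [[0,0,0,0],[0,0,0,0],[0,0,0,0],[0,0,0,0],[-20,0,0,0],[-40,0,0,0],[-30,-20,0,0],[0,-45,0,0],[0,-35,0,0],[0,-10,0,0]],
  ],
  jaw=100,
)

```text
t: 21.8
tcp_pos: [0.4535, -0.1695, 0.072]
tool_rot: [0.046, 0.705, -0.047, 0.707]
force: [0.9, -0.5, -1.1]
finger_gap: 0.997
```

arm_command(
  series=[
    [[0,0,0,0]],
  ],
)

```text
t: 21.9
tcp_pos: [0.4526, -0.1672, 0.0714]
tool_rot: [0.047, 0.706, -0.047, 0.706]
force: [0.4, -0.1, -0.2]
finger_gap: 1.002
```

```bash
python3 -c "
from h import *
go(.453,-.167,z=-.0175)
im=snapshot('top')
for r in rects('top',im,(230,195,360,245),(0,0,185),(180,70,255),.044,40): print(np.round(r,1))
"
```

```text
t 21.9 tcp [ 0.4526 -0.1672  0.0714] gap 1.002 F [ 0.37 -0.05 -0.15] T [ 0.024  0.028 -0.056]
zaxis yaw -7.56 turn needed (tool x, rad) -0.0028 shift tool mm [88.9  0.3  0.4] q [-0.59  0.56  1.9   0.    0.68 -0.45]
[476.4  28.8  42.5  48.1  88.9]
[465.8 -56.5  51.2  88.8  -7.5]
[ 456.4 -130.6   14.7   48.6   84.6]
```

arm_command(
  series=[
    [[40,0,0,0],[29,0,0,0],[15,0,0,0],[5,0,0,0],[0,0,0,0]],
  ],
)

```text
t: 22.45
tcp_pos: [0.4521, -0.1644, -0.0182]
tool_rot: [0.046, 0.707, -0.044, 0.705]
force: [-0.5, 0.5, 1.0]
finger_gap: 0.997
```

arm_command(
  series=[
    [[0,0,0,0],[0,0,0,0],[0,0,0,0],[0,0,0,0],[0,0,0,0],[0,0,0,0]],
  ],
  jaw=0,
)

```text
t: 23.05
tcp_pos: [0.4539, -0.1666, -0.0163]
tool_rot: [0.045, 0.705, -0.046, 0.707]
force: [2.3, 2.2, 6.4]
finger_gap: 0.581
```

arm_command(
  series=[
    [[-15,0,0,0],[-30,0,0,0],[-40,0,0,0],[-25,0,0,0],[0,0,0,0],[0,0,0,0],[0,0,0,0]],
  ],
)

```text
t: 23.75
tcp_pos: [0.4514, -0.1654, 0.0911]
tool_rot: [0.046, 0.707, -0.045, 0.705]
force: [0.9, 0.2, -4.1]
finger_gap: 0.58
```

```bash
python3 -c "
from h import *
meas()"
```

```text
t 24.15 tcp [ 0.4526 -0.166   0.092 ] T [-0.018 -0.004 -0.001] sd [0.035 0.034 0.013] T tool [ 0.001 -0.006 -0.017] F [-0.23 -0.02 -3.25] tau0,3,4,5 [0.009 0.002 0.013 0.   ] gap 0.579
```

arm_command(
  series=[
    [[0,45,0,0],[0,-45,0,0],[0,-45,0,0],[0,45,0,0],[0,45,0,0],[0,-45,0,0],[0,-45,0,0],[0,45,0,0],[0,0,0,0],[0,0,0,0]],
  ],
)

```text
t: 25.15
tcp_pos: [0.4522, -0.1661, 0.0924]
tool_rot: [0.046, 0.706, -0.046, 0.705]
force: [-0.1, 2.9, -2.7]
finger_gap: 0.58
```

```bash
python3 -c "
from h import *
meas()"
```

```text
t 25.55 tcp [ 0.4531 -0.1661  0.0926] T [-0.047 -0.008 -0.015] sd [0.033 0.023 0.024] T tool [ 0.015 -0.014 -0.046] F [-0.16 -0.14 -3.49] tau0,3,4,5 [-0.093  0.028  0.038  0.   ] gap 0.58
```

arm_command(
  series=[
    [[0,-45,0,0],[0,45,0,0],[0,45,0,0],[0,-45,0,0],[0,-45,0,0],[0,45,0,0],[0,45,0,0],[0,-45,0,0],[0,0,0,0],[0,0,0,0]],
  ],
)

```text
t: 26.55
tcp_pos: [0.4535, -0.1659, 0.0926]
tool_rot: [0.045, 0.705, -0.045, 0.706]
force: [-0.7, 0.7, -3.8]
finger_gap: 0.576
```

```bash
python3 -c "
from h import *
meas()"
```

```text
t 26.95 tcp [ 0.4524 -0.1662  0.0925] T [ 0.06  -0.022 -0.015] sd [0.027 0.026 0.035] T tool [ 0.015 -0.014  0.063] F [ 0.22 -0.   -3.33] tau0,3,4,5 [ 0.134 -0.022 -0.038 -0.   ] gap 0.582
```

The right case rattles: its moment swung from -0.047 to +0.060 N m, while the other two stayed within ±0.02. I'll take it over the pad.

arm_command(
  series=[
    [[-20,0,0,0],[-15,5,10,0],[-10,15,30,0],[0,15,30,0],[0,15,30,0],[0,15,30,0],[0,15,30,0],[0,10,15,0],[0,1,8,0],[0,0,0,0]],
  ],
)

```text
t: 27.95
tcp_pos: [0.6461, -0.0996, 0.137]
tool_rot: [0.045, 0.706, -0.045, 0.705]
force: [-0.7, 0.1, -3.5]
finger_gap: 0.577
```

arm_command(
  series=[
    [[0,0,0,0],[0,0,0,0],[0,0,0,0],[0,0,0,0],[0,0,0,0]],
  ],
)

```text
t: 28.45
tcp_pos: [0.6457, -0.0996, 0.1377]
tool_rot: [0.046, 0.706, -0.046, 0.706]
force: [-0.3, 0.3, -4.1]
finger_gap: 0.579
```

```bash
python3 -c "
from h import *
meas(4)
go(.6465,-.1005)
s=status.sense();p=s['tcp_pos']
print('level: tool x axis',R.from_quat(s['tool_rot']).as_matrix()[:,0].round(3))
im=snapshot('scene')
print(proj('scene',[p[0],p[1],.159]),proj('scene',[p[0],p[1],.199]))
cv2.imwrite('pics/t7.png',cv2.resize(im[60:320,180:440,::-1],None,fx=2.3,fy=2.3))
cv2.imwrite('pics/t8.png',cv2.resize(snapshot('top')[120:270,180:440,::-1],None,fx=3,fy=3))
"
```

```text
t 28.65 tcp [ 0.6459 -0.0994  0.1376] T [ 0.014 -0.003 -0.009] sd [0.026 0.028 0.015] T tool [ 0.009 -0.001  0.015] F [-0.23 -0.33 -3.57] tau0,3,4,5 [-0.044 -0.022 -0.014 -0.   ] gap 0.574
t 28.65 tcp [ 0.6459 -0.0994  0.1376] gap 0.574 F [-0.33 -0.39 -3.68] T [ 0.047 -0.008 -0.023]
zaxis yaw -7.39 turn needed (tool x, rad) 0.0002 shift tool mm [ 0.  -1.   0.7] q [-0.32  0.64  1.42 -0.    1.09 -0.19]
level: tool x axis [ 0. -0. -1.]
[[337.85655085 190.39426438]] [[339.8230471  178.92782914]]
```

View pics/t7.png

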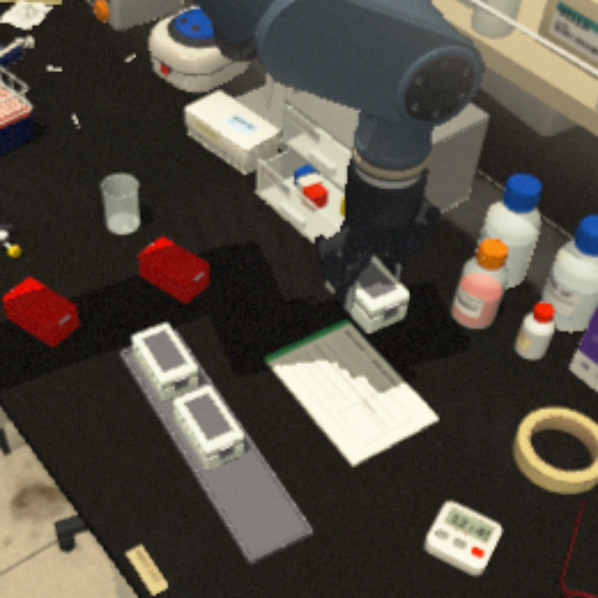

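View pics/t8.png

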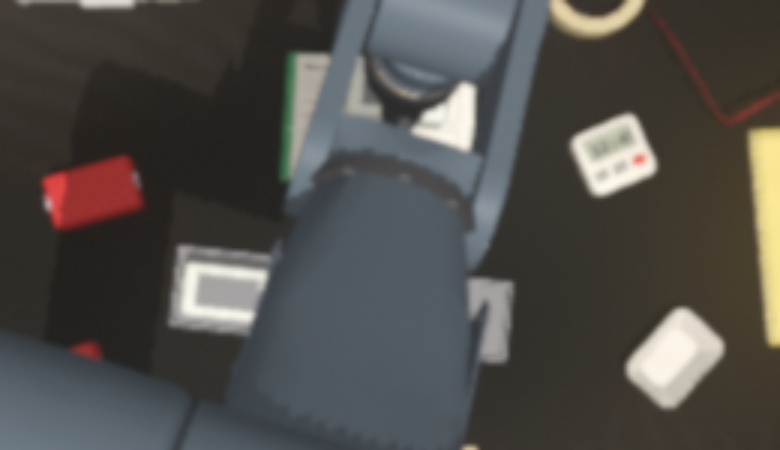

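The case is held level over the pad (about (378,298) in the crop). The other two stand flat in the tray, and the beaker, timer and boat are where they were. Signing off.

```bash
python3 -c "
from station import ticket,status
print(ticket.sign_off()); s=status.sense(); print(s['t'],s['tcp_pos'],s['finger_gap'])"
```

```text
the job is handed in; nothing more can be done
None
the job is handed in; nothing more can be done
```

The right case is the one that rattles. I handed the job in at about 28.7 s with that case held level and still above the middle of the form pad, its underside about 15 cm up.

**Shake test:** I lifted and shook all three along their length both ways. The right case's moment swung from −0.047 to +0.060 N m. The left and middle cases stayed within about ±0.02 N m, and both went back flat in their tray places.

**Last checks:**
- The held case was within about 1 mm of the pad centre in x and y, and the tool axis was vertical.
- The grip gap was steady at 0.58 of the stroke, at 35 N.
- The last pictures show the beaker, timer and weighing boat where they started.

**What went wrong or disagreed:**
- **First grasp:** it failed because the real fingertip height is about 28 mm above the reported one. The fingers shut on top of the left case and pressed its lid with about 25 N, under the 40 N limit.
- **Correction:** I touched the bare worktop once to measure the offset, then corrected every later height, including the final 15 cm.
- **Final moment reading:** over the pad it was near zero (+0.014 N m, noise about 0.03), so the ball was probably no longer fully at one end.

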